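# Fasten the measuring cell of the sample unit

## Task

Push the measuring cell into the sample unit until it stops. Then fasten it with the wing knob: without taking the knob off its stud, turn it backwards (anticlockwise) and stop as soon as it clicks down into the thread, then turn it forwards until it is fully home. Be gentle, the plastic thread strips easily; let go and leave everything else on the bench where it is.

Things in the scene. Friction and masses are not known exactly. Their poses are not given: they have to be found in the camera images.
- knob: Black wing knob, about 140 g: round hollow cap 47 mm wide, 27 mm tall, with a straight wing on top. Origin: centre of its underside; x along the wing, z up. It sits loose on the unit's steel stud, held by its weight alone, with 1 mm of side play. Three hidden pins inside ride on the stud's coarse right-hand thread. Turning takes under 0.1 N m; once clicked, over 12 N before home harms it, else 35 N.
- knob_wing (a point): Top middle of the knob's wing, 53 mm above its underside, same axes. The wing is 48 mm long (x), 14 mm thick (y) and 26 mm tall; the round cap's top lies 26 mm below this point, so fingertips that straddle the wing stay above that.
- thread_top (a point): Point on the stud's axis where the knob's underside is at the start: its pins ride on the level top of the thread. Forwards (clockwise from above) it only jams hard, crossed, still this high. Backwards 0.2 to 1.3 rad (differs, must be felt) the pins leave the thread's end and it drops 9.5 mm, if free to sink. 0.2 rad further back is a hard stop not to be pressed on.
- stud_head (a point): Point on the stud's axis, 9.5 mm below thread_top: where the knob's underside is once it has clicked down into the start of the thread. Turning forwards from here by 1.1 to 1.5 rad takes it 6 mm further down the thread, to a hard stop, where it is home.
- stud_foot (a point): Point on the stud's upright axis, 47.5 mm above the bench: where the knob's underside is when home. Part of the sample unit, a cream instrument fixed to the bench, 270 x 150 mm, its bed 40 mm high. x points from the unit's front to its back, z up. A housing 90 mm high stands 70 to 155 mm behind the axis (+x).
- cell (a joint): Slide of the measuring cell, an aluminium fork that lies on the unit's bed and runs round the stud: 0 = pulled out, 0.030 m = pushed in against its stop. It moves towards the unit's back (+x of stud_foot), has about 3 N of friction and stays where it is left.
- cell_tab (a point): Middle of the front face, 70 mm above the bench, of the cell's upright push tab: a plate 8 mm thick (along x), 40 mm wide (along y), from 46 to 78 mm above the bench. x is the direction in which to push; the tab lies behind this face. The face stands 70 mm in front of the stud's axis when the cell is in.
- beaker_a: Bystander, leave it alone: clear plastic beaker 84 mm wide, 115 mm tall; origin at the centre of its underside.
- beaker_b: Bystander, leave it alone: clear plastic beaker 72 mm wide, 90 mm tall; origin at the centre of its underside.
- flask: Bystander, leave it alone: white plastic bottle 60 mm wide, 150 mm tall; origin at the centre of its underside.
- jar: Bystander, leave it alone: amber glass jar 52 mm wide, 60 mm tall; origin at the centre of its underside.
- dish: Bystander, leave it alone: glass dish 80 mm wide, 16 mm tall; origin at the centre of its underside.
- spatula: Bystander, leave it alone: lab spatula 160 mm long lying flat; origin at the centre of its underside.
- spare_ring: Bystander, leave it alone: steel ring 44 mm wide, 8 mm tall; origin at the centre of its underside.
Mind the look-alikes: they are no part of the job. There is more than one size of the knob; the job needs the largest.

How it is judged (in metres and radians):
On the way, in this order (a step that is already met when the one before it is completed fails the run):
1. the cell is pushed in to its stop (value of joint cell above 0.028 m), for 0.1 s.
2. the knob has clicked down into the start of the thread (z of knob in the frame of stud_foot between 0.003 and 0.0085 m), for 0.1 s.
At the end, for the whole second after the job is handed in: The cell is in to within 2 mm of its stop (joint above 0.028); the knob is upright (within 0.1 rad), on the stud axis within 4 mm, its underside less than 1.4 mm above stud_foot (fully home), at rest and let go (value of joint cell above 0.028 m and z of knob in the frame of stud_foot below 0.0014 m and horizontal distance between knob and stud_foot below 0.004 m and angle between knob's own z axis and vertical below 0.1 rad and linear speed of knob below 0.01 m/s and contact force between the fingers and knob below 0.1 N); the robot touches nothing.
It fails at once if the thread's start is forced: more than 12 N between the knob and the sample unit while the knob is between 3 and 10 mm above home (in the thread, not home) (contact force between knob and unit above 12 N and z of knob in the frame of stud_foot between 0.003 and 0.01 m).
It fails at once if the knob is forced on the stud: more than 35 N between the knob and the sample unit (contact force between knob and unit above 35 N).
It fails at once if the knob is lifted more than 8 mm above where it sat at the start (z of knob in the frame of stud_foot above 0.0235 m).
It fails at once if a bystander (beaker, bottle, jar, dish, spatula, ring) is moved more than 20 mm (distance of any of beaker_a, beaker_b, flask, jar, dish, spatula, spare_ring from where it was at the start of the episode above 0.02 m).
It also fails if it takes over 64 s, if anything falls off the work surface, if the arm or the gripper's body presses on something with over 40 N, if the wrist force passes 120 N, or if a joint passes its speed limit or range.

## Robot

A 6-joint arm with a two-finger parallel gripper is mounted at the origin on the work surface. World frame = base frame: x ahead of the robot, y to its left, z up, the work surface at z = 0. Lengths are in mm, angles in rad, forces in N, time in s.
With the tool pointing down it reaches from about 350 to 875 mm from the base axis. Payload 4.2 kg.
Tool frame: the origin (TCP) lies at the very end of the fingers, on their centre line; the grasp point (between the pads) lies 19 mm behind it (arm.grip_point_offset is the distance from the TCP to the grasp point, in mm); z points along the fingers, y is the direction in which the jaws open and shut (so a half turn about z gives the same grasp; the last joint's range is limited). The gripper opens to 85 mm and grips with 20 to 120 N. Pads are 22 mm wide; open, the fingers measure 114 mm over their backs; the gripper's body (76 mm by 85 mm) begins 54 mm behind the grasp point. The pads swing forward as they close: fully open they stand 13 mm farther back than shut.
Start: joints at [1.51, 0.385, 0.008, 0, -1.194, -0.259], TCP at [196.453, 593.3, 193.512] pointing down, gripper open.
Joint ranges: [-3.14, 3.14], [-1.21, 2.06], [-1.07, 1.41], [-3.16, 2.05], [-2.99, -0.16], [-3.1, 3.1]. Speed limits (rad/s): [2.79, 2.79, 3.14, 3.14, 3.14, 3.14].

## Interface

Orientations are given as a unit quaternion [x, y, z, w].
In Python, from bench import arm gives the robot as it stands.
- The arm moves only by the tool drive_tool, never from a script. Its argument "steps" is a list of rows, each a list of 5 numbers: the shift along the tool's x, y, z in m, then the turn about the tool's z in degrees, then the finger opening in m, from 0 to 0.0854. A call has 1 to 20 rows; each row shifts and turns the commanded pose from where the row before left it, along the tool's axes as they then stand; what a row does not reach is not made up. A row lasts 1/10 s, in which the tool goes at most 50 mm and 8.59 degrees, less where a joint would pass 70% of its speed; a pose out of reach is approached as far as the arm can. A call is refused whole if a number of a shift passes 0.05 or a number of a turn 8.59, either way. A call with a gripper value outside its range is refused whole. The fingers move at their own pace and stop on an object; the grip force is fixed at half the most. Time passes only in rows, so rows that do not move let the fingers close. It gives the time, the measured TCP pose, the force and the opening at its end, in the units of the state.
- arm.read_state(): the state, without advancing time (a new reading comes with each control period).
- arm.get_image(name): name is "side" or "top"; returns (picture, depth): 420x560x3 uint8, blue, green, red; 420x560 float32, mm along the optical axis (not along the pixel's ray), 0 where there is no reading.
- arm.camera_params(name): a dict with "K" (3x3 intrinsics, pixels), "world_to_cam" (4x4, takes a point from world to camera coordinates). Camera axes: x right, y up, looking along -z (the intrinsics and any distortion apply to the point x, -y, -z); pixel columns grow to the right and rows downward; lengths in mm; the calibration is good to about 2 mm. A picture is of the moment at which its call begins. camera_params takes no time and is no camera call.
- arm.job_done(): hands the job in, once; it reports no verdict.
The state is a dict: "clock": time; "joints": joint angles; "joint_vel": joint speeds; "joint_efforts": joint torques, N m; "position": TCP position; "ee_rot": TCP orientation; "contact_force": force on the tool from outside, world axes, zero at the start; "wrist_torque": the same for the moment, N m; "gripper_width": finger opening in mm.
Only numpy, scipy, OpenCV 4.12 (cv2) and the standard library are available. Lean on these libraries where they do the work, as an engineer would, in place of code of your own. Each camera call takes 0.05 s, during which the arm holds its last target.

## Working session

There is one attempt and no reset: what is moved stays moved. The work goes in short steps, Python scripts to look and compute and a tool call to move; the robot and the scene stay as the last step left them, time stands still between calls to the robot, and variables do not carry over. Pictures are saved under pics/ and viewed, and the job is handed in when it is done.

Besides the shell and the picture viewer there is one more tool, called after ">>>" as a command line: name --pt "numbers of a row" for each row, then --argument value for the rest. drive_tool: Moves the arm, as the interface text tells. Its arguments: {"type":"object","properties":{"steps":{"type":"array"}},"required":["steps"]}

```bash
mkdir -p pics; cat > h.py <<'E'
import numpy as np, cv2
from bench import arm
def ray(name,u,v):
    p=arm.camera_params(name);K=np.array(p["K"]);M=np.array(p["world_to_cam"])
    d=np.array([(u-K[0,2])/K[0,0],-(v-K[1,2])/K[1,1],-1.0])
    R=M[:3,:3];c=-R.T@M[:3,3]
    return c,R.T@d
def onplane(name,u,v,z):
    c,d=ray(name,u,v);return c+d*(z-c[2])/d[2]
def pt(name,u,v,dep):
    c,d=ray(name,u,v);return c+d*dep
def proj(name,P):
    p=arm.camera_params(name);K=np.array(p["K"]);M=np.array(p["world_to_cam"])
    q=M[:3,:3]@np.array(P)+M[:3,3];return K[0,2]+K[0,0]*q[0]/-q[2],K[1,2]+K[1,1]*(-q[1])/-q[2]
E
python3 - <<'E'
from h import *
for n in("top","side"):
    i,d=arm.get_image(n);cv2.imwrite(f"pics/{n}0.png",i);np.save(f"{n}0.npy",d)
    p=arm.camera_params(n);print({k:np.round(v,3).tolist() if not isinstance(v,str) else v for k,v in p.items()})
print(arm.read_state())
E
```

```text
{'K': [[510.435, 0.0, 285.806], [0.0, 510.435, 205.319], [0.0, 0.0, 1.0]], 'world_to_cam': [[0.001, -1.0, -0.016, -9.625], [0.986, -0.002, 0.168, -554.836], [-0.168, -0.016, 0.986, -1322.789], [0.0, 0.0, 0.0, 1.0]]}
{'K': [[481.772, 0.0, 284.756], [0.0, 481.772, 211.073], [0.0, 0.0, 1.0]], 'world_to_cam': [[-0.983, -0.181, 0.018, 531.091], [0.109, -0.506, 0.855, -174.368], [-0.146, 0.843, 0.518, -1094.963], [0.0, 0.0, 0.0, 1.0]]}
{'clock': 0.1, 'joints': array([ 1.50960823e+00,  3.85472061e-01,  6.77969898e-03, -4.23519884e-04,
       -1.19398109e+00, -2.58590426e-01]), 'joint_vel': array([ 0.00139872, -0.00218248,  0.00400385,  0.00178179,  0.00178774,
       -0.0010397 ]), 'joint_efforts': array([-5.52789406e-04, -3.93319738e+01,  1.88928598e+01,  4.19789538e+00,
       -2.59566084e-03,  5.74091132e-06]), 'position': array([196.28286267, 592.7673164 , 192.54405619]), 'ee_rot': array([ 9.87232028e-01, -1.59285914e-01, -1.03385227e-04,  9.53388575e-04]), 'contact_force': array([-0.13468294, -0.33626284,  0.36119761]), 'wrist_torque': array([ 0.02110842,  0.02315346, -0.00070254]), 'gripper_width': 85.42970937167559}
```

View pics/top0.png

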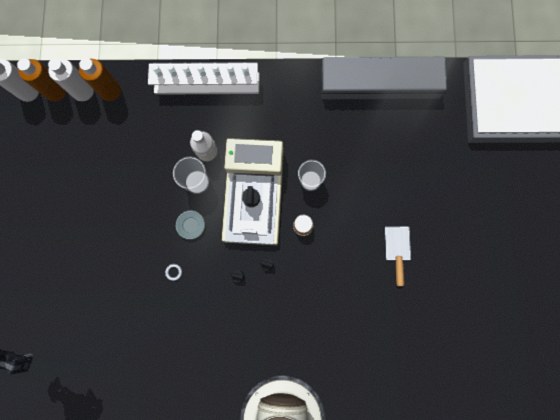

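View pics/side0.png

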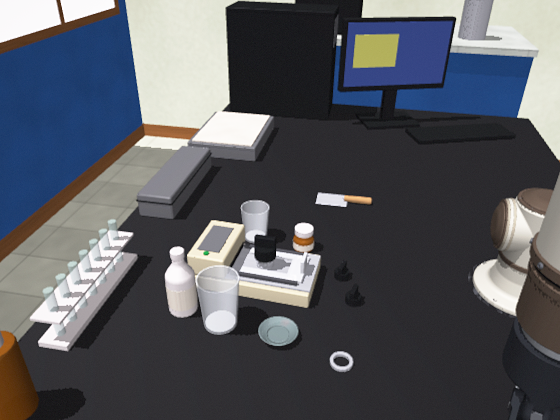

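Top: the unit is near (252,190), with the knob at (251,196), the tab near (249,227), and beakers, bottle, jar and dish around it. The small knobs at (237,275) and (267,266) are decoys.

```bash
python3 - <<'E'
from h import *
a=cv2.imread("pics/top0.png")[125:255,190:320];cv2.imwrite("pics/tc.png",cv2.resize(a,None,fx=4.6,fy=4.6,interpolation=cv2.INTER_CUBIC))
a=cv2.imread("pics/side0.png")[205:315,180:330];cv2.imwrite("pics/sc.png",cv2.resize(a,None,fx=5,fy=5,interpolation=cv2.INTER_CUBIC))
E
```

```text
(no output)
```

View pics/tc.png

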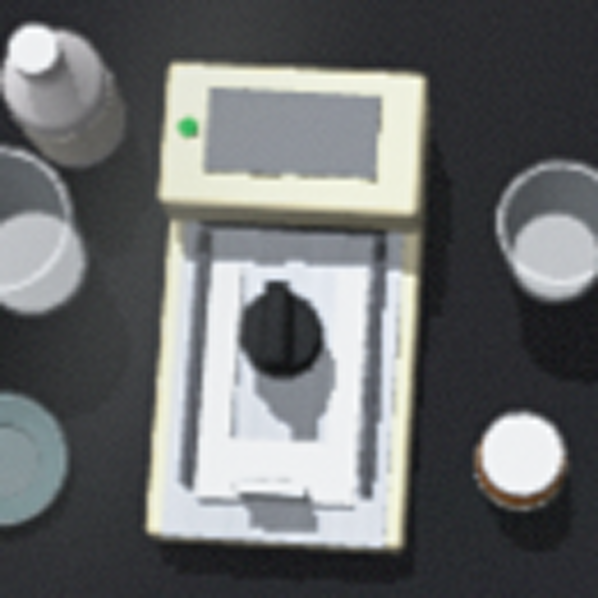

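View pics/sc.png

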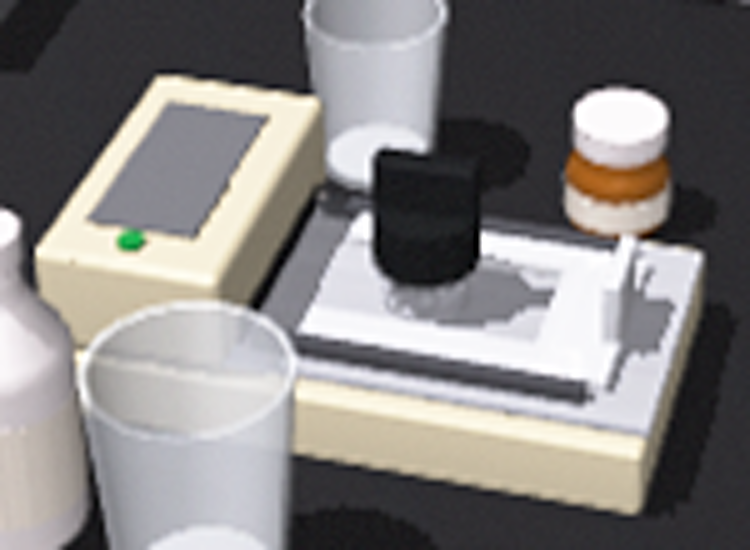

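```bash
python3 - <<'E'
from h import *
def c(u,v,z):return onplane("top",190+u/4.6-.4,125+v/4.6-.4,z)
for n,u,v,z in [("FL",147,540,40),("FR",402,548,40),("hBL",168,64,90),("hBR",427,74,90),("hFL",161,203,90),("hFR",418,217,90),("tabL",240,488,78),("tabR",308,492,78),("beakA",35,215,115),("beakB",560,215,90),("jar",520,455,60),("flask",33,50,150)]:
    print(n,c(u,v,z).round(1))
img=cv2.imread("pics/top0.png");D=np.load("top0.npy")
vv,uu=np.mgrid[150:250,225:285]
P=np.array([pt("top",u,v,D[v,u]) for u,v in zip(uu.ravel(),vv.ravel())])
C=img[150:250,225:285].reshape(-1,3)
print("hist z",np.histogram(P[:,2],np.arange(-5,125,5)))
dark=C.max(1)<70
w=dark&(P[:,2]>100)&(P[:,2]<125); print("wing",w.sum(),P[w].mean(0).round(1),P[w].min(0).round(1),P[w].max(0).round(1))
print(cv2.minAreaRect(P[w,:2].astype(np.float32)))
k=dark&(P[:,2]>82)&(P[:,2]<98); print("cap",k.sum(),P[k].mean(0).round(1),P[k].min(0),P[k].max(0),cv2.minEnclosingCircle(P[k,:2].astype(np.float32)))
t=(P[:,2]>65)&(P[:,2]<84)&~dark; print("tab",t.sum(),P[t].mean(0).round(1),P[t].min(0).round(1),P[t].max(0).round(1))
# side
img=cv2.imread("pics/side0.png");D=np.load("side0.npy")
vv,uu=np.mgrid[225:300,225:330]
P=np.array([pt("side",u,v,D[v,u]) for u,v in zip(uu.ravel(),vv.ravel())]);C=img[225:300,225:330].reshape(-1,3)
w=(C.max(1)<70)&(P[:,2]>93)&(P[:,2]<125)
print("side wing",w.sum(),P[w].mean(0).round(1),P[w].min(0).round(1),P[w].max(0).round(1),cv2.minAreaRect(P[w,:2].astype(np.float32)))
t=(P[:,2]>55)&(P[:,2]<84)&(C.min(1)>100)&(P[:,0]<520)&(P[:,0]>420)
print("side tab",t.sum(),P[t].mean(0).round(1),P[t].min(0).round(1),P[t].max(0).round(1),cv2.minAreaRect(P[t,:2].astype(np.float32)))
E
```

```text
FL [457.  161.8  40. ]
FR [452.3  13.7  40. ]
hBL [728.1 148.6  90. ]
hBR [721.5  -1.3  90. ]
hFL [645.5 150.9  90. ]
hFR [636.9   3.7  90. ]
tabL [482.7 104.3  78. ]
tabR [480.4  65.8  78. ]
beakA [632.7 218.2 115. ]
beakB [637.8 -77.4  90. ]
jar [503.8 -54.5  60. ]
flask [717.9 215.4 150. ]Traceback (most recent call last):
  File "<stdin>", line 7, in <module>
  File "h.py", line 11, in pt
    c,d=ray(name,u,v);return c+d*dep
        ~~~^^^^^^^^^^
  File "h.py", line 4, in ray
    p=arm.camera_params(name);K=np.array(p["K"]);M=np.array(p["world_to_cam"])
ValueError: time passes only in moves, steps and waits
```

```bash
sed -i 's/^def ray/_c={}\ndef cp(n):\n    if n not in _c:_c[n]=arm.camera_params(n)\n    return _c[n]\ndef ray/; s/=arm.camera_params(name)/=cp(name)/' h.py; cat > seg.py <<'E'
from h import *
def seg(ti,tD,si,sD):
    vv,uu=np.mgrid[150:250,225:285]
    P=np.array([pt("top",u,v,tD[v,u]) for u,v in zip(uu.ravel(),vv.ravel())]);C=ti[150:250,225:285].reshape(-1,3)
    dark=C.max(1)<75
    def st(n,m,P):
        if m.sum()<3: print(n,"none");return
        print(n,m.sum(),P[m].mean(0).round(1),P[m].min(0).round(1),P[m].max(0).round(1),cv2.minAreaRect(P[m,:2].astype(np.float32)))
    kn=dark&(abs(P[:,0]-570)<35)&(abs(P[:,1]-81)<35)
    w=kn&(P[:,2]>100)&(P[:,2]<130);st("wing",w,P);print("  top z",np.percentile(P[w,2],[50,90]))
    k=kn&(P[:,2]>75)&(P[:,2]<97);st("cap",k,P);print("  z",np.percentile(P[k,2],[50,90]))
    st("tab",(P[:,2]>65)&(P[:,2]<84)&(C.min(1)>90)&(P[:,0]<530),P)
    vv,uu=np.mgrid[225:300,225:330]
    P=np.array([pt("side",u,v,sD[v,u]) for u,v in zip(uu.ravel(),vv.ravel())]);C=si[225:300,225:330].reshape(-1,3)
    w=(C.max(1)<75)&(P[:,2]>95)&(P[:,2]<130)&(abs(P[:,0]-570)<35);st("s wing",w,P)
    w=(C.max(1)<75)&(P[:,2]>60)&(P[:,2]<130)&(abs(P[:,0]-570)<35);st("s knob",w,P)
    st("s tab",(P[:,2]>55)&(P[:,2]<84)&(C.min(1)>90)&(P[:,0]<520)&(P[:,0]>430),P)
E
python3 - <<'E'
from seg import *
seg(cv2.imread("pics/top0.png"),np.load("top0.npy"),cv2.imread("pics/side0.png"),np.load("side0.npy"))
E
```

```text
wing 102 [568.5  82.1 115.7] [545.8  75.7 101.5] [591.3  88.7 122.7] ((568.6001586914062, 82.38493347167969), (12.75100040435791, 45.44401931762695), 89.0246353149414)
  top z [116.46370959 120.47564424]
cap 142 [567.5  78.4  90.1] [547.   59.5  76. ] [590.8 101.6  96.9] ((568.339111328125, 80.40662384033203), (42.9882926940918, 42.332794189453125), 8.327061653137207)
  z [90.76922167 94.38464422]
tab 51 [482.   89.2  78.1] [477.2  69.5  66.6] [487.5 106.6  83.9] ((482.46636962890625, 87.95053100585938), (37.289249420166016, 8.513080596923828), 85.33485412597656)
s wing 223 [569.8  88.2 107.7] [547.4  77.3  95. ] [594.7  94.5 117.3] ((571.0699462890625, 85.9001235961914), (16.88833999633789, 47.32644271850586), 89.33624267578125)
s knob 528 [568.8  94.3  92.9] [547.4  77.3  61.9] [594.9 110.8 117.3] ((571.2575073242188, 94.13573455810547), (33.362815856933594, 47.510684967041016), 89.33624267578125)
s tab 230 [494.7   6.5  63.4] [478.5 -76.1  55. ] [519.7 111.5  79.9] ((499.2699890136719, 18.074134826660156), (37.70703125, 187.75723266601562), 1.743155837059021)
```

>>> drive_tool --pt "0 0 0 -7.75 0" --pt "0 0 0 -7.75 0" --pt "0.0152 0.0274 0 0 0" --pt "0.0152 0.0274 0 0 0" --pt "0.0152 0.0274 0 0 0" --pt "0.0152 0.0274 0 0 0" --pt "0.0152 0.0274 0 0 0" --pt "0.0152 0.0274 0 0 0" --pt "0.0152 0.0274 0 0 0" --pt "0.0152 0.0274 0 0 0" --pt "0.0152 0.0274 0 0 0" --pt "0.0152 0.0274 0 0 0" --pt "0.0152 0.0274 0 0 0" --pt "0.0152 0.0274 0 0 0" --pt "0.0152 0.0274 0 0 0" --pt "0.0152 0.0274 0 0 0" --pt "0.0152 0.0274 0 0 0" --pt "0.0152 0.0274 0 0 0" --pt "0.0152 0.0274 0 0 0" --pt "0.0152 0.0274 0 0 0"

```text
clock: 2.1
position: [445.5, 85.9, 193.3]
ee_rot: [1.0, -0.025, -0.0, 0.0]
contact_force: [0.9, -0.2, -0.8]
gripper_width: -0.3
```

```bash
python3 - <<'E'
from seg import *
s=arm.read_state()
q=s["ee_rot"];print(s["joints"].round(3),s["position"].round(1),"a",2*np.arctan2(q[1],q[0]),s["contact_force"],s["gripper_width"])
# refine wing yaw
D=np.load("top0.npy");img=cv2.imread("pics/top0.png")
vv,uu=np.mgrid[180:215,235:270]
P=np.array([pt("top",u,v,D[v,u]) for u,v in zip(uu.ravel(),vv.ravel())])
w=(P[:,2]>110)&(P[:,2]<124);X=P[w,:2];U,S,V=np.linalg.svd(X-X.mean(0));print(X.mean(0),S,np.arctan(V[0,1]/V[0,0]))
E
```

```text
[ 0.55   0.09  -0.389 -0.    -1.092  0.971] [445.5  85.9 193.3] a -0.04932299709203718 [ 0.94126196 -0.15636712 -0.75543109] -0.3493067017856771
[571.00805563  82.79077983] [141.94230764  39.51805197] -0.02619202391039011
```

>>> drive_tool --pt "0 0 0.025 0 0" --pt "0 0 0.03 0 0" --pt "0 0 0.03 0 0" --pt "0 0 0.03 0 0" --pt "0 0 0.02 0 0" --pt "0.006 0 0 0 0" --pt "0.006 0 0 0 0" --pt "0.006 0 0 0 0" --pt "0.006 0 0 0 0" --pt "0.006 0 0 0 0" --pt "0 0 0 0 0"

```text
clock: 3.2
position: [476.7, 86.0, 59.1]
ee_rot: [1.0, -0.025, 0.001, -0.0]
contact_force: [-0.5, -0.2, -0.1]
gripper_width: -0.2
```

>>> drive_tool --pt "0.003 0 0 0 0" --pt "0.003 0 0 0 0" --pt "0.002 0 0 0 0"

```text
clock: 3.5
position: [483.6, 85.4, 58.6]
ee_rot: [1.0, -0.025, 0.0, -0.0]
contact_force: [-0.6, 0.7, -0.2]
gripper_width: -0.1
```

>>> drive_tool --pt "0.002 0 0 0 0" --pt "0.002 0 0 0 0"

```text
clock: 3.7
position: [487.5, 85.1, 58.5]
ee_rot: [1.0, -0.025, -0.0, 0.0]
contact_force: [-0.4, 0.4, -0.5]
gripper_width: -0.1
```

```bash
python3 - <<'E'
from seg import *
i,d=arm.get_image("side");cv2.imwrite("pics/s1.png",cv2.resize(i[205:315,180:330],None,fx=5,fy=5,interpolation=cv2.INTER_CUBIC))
E
```

```text
(no output)
```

View pics/s1.png

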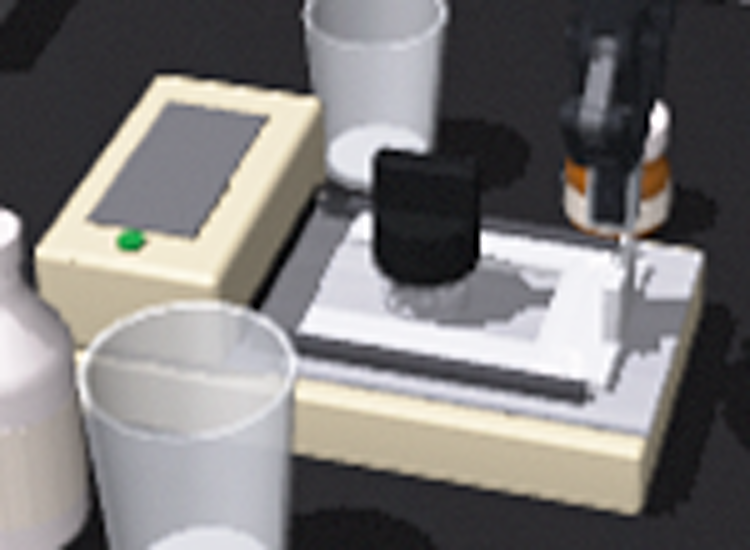

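```bash
python3 - <<'E'
from seg import *
def f(P):
    u,v=proj("side",P);return ((u-180)*5,(v-205)*5)
for P in [(487.5,85,58.5),(498,85,58.5),(478,106,78),(478,68,78),(478,106,46),(478,68,46),(487,68,78),(569,82,116),(455,162,40),(452,14,40)]:print(P,np.round(f(P)))
i,d=arm.get_image("top");np.save("t1.npy",d);cv2.imwrite("pics/t1.png",cv2.resize(i[125:255,190:320],None,fx=4.6,fy=4.6,interpolation=cv2.INTER_CUBIC))
print(arm.read_state()["position"])
E
```

```text
(487.5, 85, 58.5) [608. 289.]
(498, 85, 58.5) [585. 286.]
(478, 106, 78) [625. 284.]
(478, 68, 78) [637. 233.]
(478, 106, 46) [622. 343.]
(478, 68, 46) [634. 291.]
(487, 68, 78) [617. 231.]
(569, 82, 116) [429. 156.]
(455, 162, 40) [656. 444.]
(452, 14, 40) [705. 239.]
[487.62413548  85.18075806  58.4894587 ]
```

View pics/t1.png

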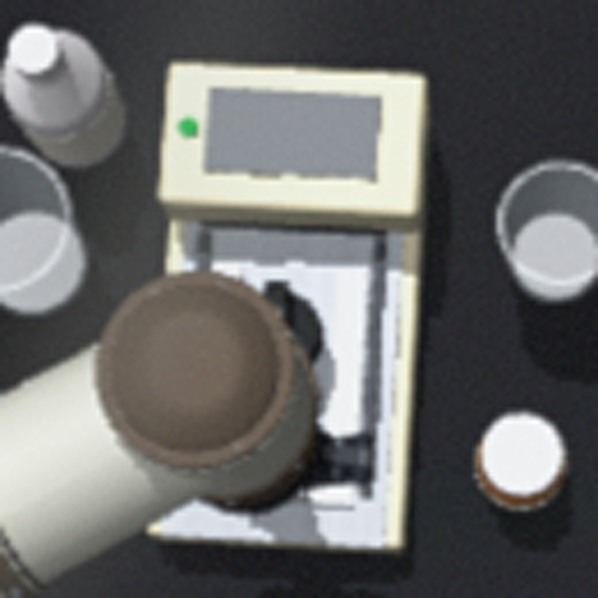

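```bash
python3 - <<'E'
from seg import *
d=np.load("t1.npy")
for u,v in [(190,370),(250,460),(300,440),(340,440),(340,460),(345,475),(365,450),(320,495)]:
    U,V=int(190+u/4.6),int(125+v/4.6);print(u,v,pt("top",U,V,d[V,U]).round(0))
i,D=arm.get_image("side");cv2.imwrite("pics/s2.png",cv2.resize(i[60:315,230:430],None,fx=2.35,fy=2.35,interpolation=cv2.INTER_CUBIC))
np.save("s2.npy",D)
for u,v in [(605,60),(605,130),(605,180),(605,220),(595,200),(635,200),(620,300)]:
    U,V=int(180+u/5),int(205+v/5);print("s",u,v,pt("side",U,V,D[V,U]).round(0))
E
```

```text
190 370 [486.  86. 458.]
250 460 [452.  64. 425.]
300 440 [470.  48. 365.]
340 440 [496.  43. 186.]
340 460 [481.  42. 202.]
345 475 [476.  38. 189.]
365 450 [490.  28. 193.]
320 495 [482.  61.  53.]
s 605 60 [488. 125. 202.]
s 605 130 [484. 146. 182.]
s 605 180 [490.  97. 125.]
s 605 220 [489.  98. 105.]
s 595 200 [494.  97. 114.]
s 635 200 [477.  90. 111.]
s 620 300 [480. 100.  65.]
```

View pics/s2.png

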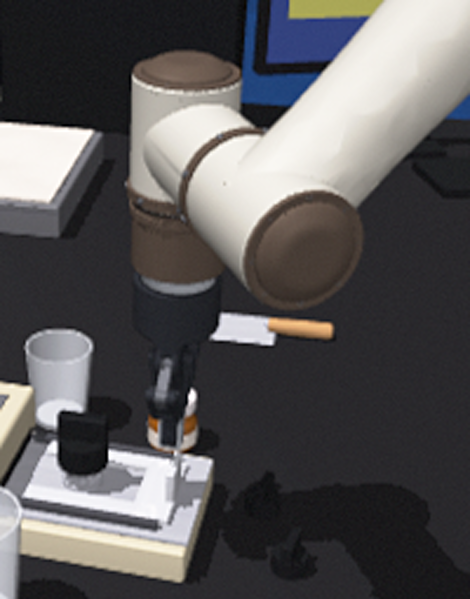

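```bash
python3 - <<'E'
from seg import *
i,D=arm.get_image("side");a=i[225:290,280:325];b=cv2.imread("pics/side0.png")[225:290,280:325]
cv2.imwrite("pics/z.png",cv2.resize(np.hstack([b,a]),None,fx=8,fy=8,interpolation=cv2.INTER_NEAREST))
D0=np.load("side0.npy")
for v in range(240,284,4):
    print(v,[tuple(pt("side",u,v,D[v,u]).round(0).astype(int)) for u in range(297,311,3)],np.round(D[v,297:311:3]-D0[v,297:311:3]))
E
```

```text
240 [(np.int64(499), np.int64(92), np.int64(123)), (np.int64(491), np.int64(102), np.int64(130)), (np.int64(485), np.int64(101), np.int64(130)), (np.int64(479), np.int64(95), np.int64(127)), (np.int64(488), np.int64(-40), np.int64(35))] [-155. -164. -161. -161.   -1.]
244 [(np.int64(498), np.int64(94), np.int64(114)), (np.int64(491), np.int64(100), np.int64(119)), (np.int64(485), np.int64(99), np.int64(119)), (np.int64(479), np.int64(91), np.int64(115)), (np.int64(487), np.int64(-39), np.int64(24))] [-152. -158. -159. -155.   -1.]
248 [(np.int64(498), np.int64(92), np.int64(102)), (np.int64(491), np.int64(98), np.int64(107)), (np.int64(485), np.int64(97), np.int64(108)), (np.int64(479), np.int64(91), np.int64(104)), (np.int64(486), np.int64(-35), np.int64(15))] [-152. -156. -157. -153.   -2.]
252 [(np.int64(506), np.int64(31), np.int64(46)), (np.int64(507), np.int64(-27), np.int64(5)), (np.int64(500), np.int64(-30), np.int64(4)), (np.int64(492), np.int64(-29), np.int64(6)), (np.int64(486), np.int64(-38), np.int64(0))] [ 1. -5.  3. -0. -0.]
256 [(np.int64(504), np.int64(42), np.int64(
[... 1031 characters left out ...]
7), np.int64(110), np.int64(52)), (np.int64(481), np.int64(107), np.int64(51)), (np.int64(476), np.int64(91), np.int64(39)), (np.int64(470), np.int64(90), np.int64(39))] [-2. -3. -3.  3.  0.]
276 [(np.int64(492), np.int64(117), np.int64(46)), (np.int64(486), np.int64(117), np.int64(47)), (np.int64(481), np.int64(105), np.int64(38)), (np.int64(474), np.int64(104), np.int64(38)), (np.int64(468), np.int64(105), np.int64(40))] [-1. -1.  1.  0.  1.]
280 [(np.int64(490), np.int64(129), np.int64(45)), (np.int64(484), np.int64(129), np.int64(46)), (np.int64(479), np.int64(119), np.int64(38)), (np.int64(472), np.int64(117), np.int64(38)), (np.int64(466), np.int64(117), np.int64(39))] [5. 1. 2. 4. 3.]
```

View pics/z.png

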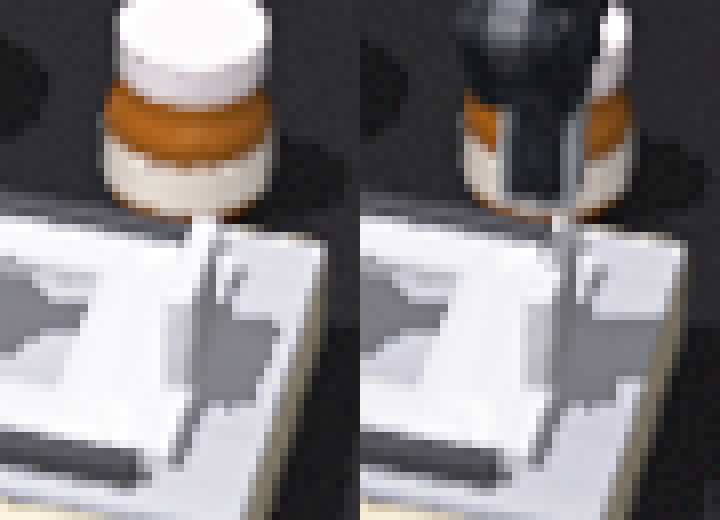

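The fingertips' visible bottom is at z≈100 in the depth picture, though the state says 58.5. They passed over the tab without touching it (no force, and the tab hasn't moved). So the reported z is about 40 mm too low. I'll back off and check this away from the tab.

>>> drive_tool --pt "-0.02 0 0 0 0" --pt "-0.022 0 0 0 0" --pt "0 0 0.01 0 0" --pt "0 0 0.01 0 0" --pt "0 0 0 0 0"

```text
clock: 4.4
position: [445.0, 86.9, 37.1]
ee_rot: [1.0, -0.025, -0.001, 0.001]
contact_force: [0.5, -0.7, -0.1]
gripper_width: -0.1
```

```bash
python3 - <<'E'
from seg import *
i,D=arm.get_image("side");a=i[215:300,280:350]
cv2.imwrite("pics/z2.png",cv2.resize(a,None,fx=7,fy=7,interpolation=cv2.INTER_NEAREST))
print(arm.read_state()["position"].round(1))
for P in [(445.5,85,38.5),(445.5,85,78.5)]:u,v=proj("side",P);print((u-280)*7,(v-215)*7)
for v in range(240,284,3):
    print(v,[pt("side",u,v,D[v,u]).round(0).astype(int).tolist() for u in range(304,328,3)])
E
```

```text
[445.6  87.   37.6]
280.54714445855325 401.4250444908886
287.7573665613203 299.76590983179256
240 [[499, -35, 37], [492, -38, 36], [486, -45, 32], [460, 145, 164], [453, 148, 167], [448, 146, 166], [442, 146, 167], [436, 135, 161]]
243 [[498, -30, 32], [491, -32, 31], [485, -41, 26], [459, 145, 157], [453, 150, 161], [447, 146, 159], [441, 151, 163], [435, 144, 160]]
246 [[498, -29, 23], [491, -32, 22], [484, -39, 18], [460, 134, 142], [453, 137, 145], [448, 136, 145], [441, 143, 151], [436, 130, 142]]
249 [[498, -29, 14], [491, -34, 11], [484, -38, 10], [478, -52, 1], [455, 118, 124], [449, 119, 126], [443, 117, 125], [436, 127, 133]]
252 [[486, 67, 75], [490, -33, 3], [484, -41, -2], [476, -39, 1], [457, 94, 99], [450, 102, 106], [443, 100, 105], [437, 93, 101]]
255 [[483, 83, 79], [483, 29, 40], [476, 27, 40], [470, 23, 38], [456, 95, 92], [449, 102, 98], [443, 101, 98], [437, 91, 92]]
258 [[482, 90, 76], [480, 49, 46], [474, 39, 40], [468, 38, 41], [456, 94, 83], [449, 99, 88], [442, 102, 91], [436, 94, 86]]
261 [[481, 99, 75], [479, 59, 45], [473, 45, 36], [466, 48, 40], [460, 4
[... 230 characters left out ...]
63, 71, 40], [457, 68, 39], [453, 28, 9], [447, 15, 0], [440, 12, -1]]
270 [[480, 98, 50], [475, 84, 39], [468, 83, 40], [462, 84, 41], [456, 70, 32], [453, 28, 0], [446, 25, -1], [439, 24, 0]]
273 [[480, 95, 39], [473, 94, 39], [467, 94, 40], [461, 91, 39], [456, 70, 23], [451, 39, 0], [445, 37, 0], [438, 38, 1]]
276 [[479, 104, 38], [472, 104, 39], [465, 105, 41], [459, 103, 40], [381, 931, 706], [450, 48, -2], [443, 47, -1], [436, 49, 1]]
279 [[477, 119, 42], [471, 115, 39], [464, 112, 38], [458, 109, 36], [456, 62, -1], [449, 58, -3], [442, 62, 2], [435, 55, -3]]
282 [[475, 126, 39], [469, 124, 39], [463, 121, 38], [458, 106, 26], [454, 74, 1], [448, 70, -1], [441, 71, 1], [434, 68, -1]]
```

View pics/z2.png

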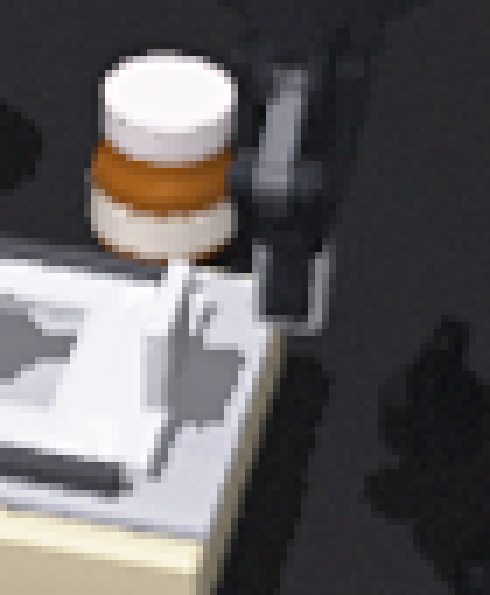

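The tip bottom is in image row ~262, at z≈76 where the state reads 37.5. The offset of about +39 mm is confirmed, so I'll use true z = reported + 39.

>>> drive_tool --pt "0 0 0.015 0 0" --pt "0.007 0 0 0 0" --pt "0.007 0 0 0 0" --pt "0.004 0 0 0 0" --pt "0.003 0 0 0 0" --pt "0.003 0 0 0 0"

```text
clock: 5.05
position: [469.1, 85.9, 23.7]
ee_rot: [1.0, -0.025, -0.001, 0.0]
contact_force: [-2.5, 1.3, 1.2]
gripper_width: -0.0
```

>>> drive_tool --pt "0.003 0 0 0 0" --pt "0.003 0 0 0 0" --pt "0.003 0 0 0 0"

```text
clock: 5.35
position: [478.0, 85.3, 23.6]
ee_rot: [1.0, -0.025, -0.001, 0.0]
contact_force: [-3.6, 0.2, 3.6]
gripper_width: 0.2
```

>>> drive_tool --pt "0.002 0 0 0 0" --pt "0.002 0 0 0 0"

```text
clock: 5.55
position: [482.2, 85.1, 23.5]
ee_rot: [1.0, -0.025, -0.0, 0.0]
contact_force: [-3.2, -0.9, 3.1]
gripper_width: -0.0
```

>>> drive_tool --pt "0.002 0 0 0 0" --pt "0.002 0 0 0 0"

```text
clock: 5.75
position: [486.2, 84.9, 23.4]
ee_rot: [1.0, -0.025, -0.0, 0.0]
contact_force: [-2.9, -1.1, 2.5]
gripper_width: -0.2
```

>>> drive_tool --pt "0.001 0 0 0 0" --pt "0.001 0 0 0 0"

```text
clock: 5.95
position: [488.2, 84.8, 23.4]
ee_rot: [1.0, -0.025, -0.0, 0.0]
contact_force: [-4.0, -1.3, 2.0]
gripper_width: 0.2
```

>>> drive_tool --pt "0.001 0 0 0 0" --pt "0.001 0 0 0 0"

```text
clock: 6.15
position: [490.1, 84.8, 23.4]
ee_rot: [1.0, -0.025, -0.0, 0.0]
contact_force: [-2.7, -2.0, 1.5]
gripper_width: -0.1
```

>>> drive_tool --pt "0.001 0 0 0 0" --pt "0.001 0 0 0 0"

```text
clock: 6.35
position: [490.1, 84.6, 23.3]
ee_rot: [1.0, -0.025, -0.002, 0.0]
contact_force: [-11.0, 3.0, 8.6]
gripper_width: -0.0
```

>>> drive_tool --pt "0.001 0 0 0 0" --pt "0.001 0 0 0 0"

```text
clock: 6.55
position: [490.0, 84.5, 23.3]
ee_rot: [1.0, -0.025, -0.004, 0.001]
contact_force: [-17.8, 5.7, 13.2]
gripper_width: -0.0
```

>>> drive_tool --pt "0.001 0 0 0 0" --pt "0.001 0 0 0 0"

```text
clock: 6.75
position: [489.8, 84.2, 23.2]
ee_rot: [1.0, -0.025, -0.006, 0.001]
contact_force: [-22.6, 9.0, 17.3]
gripper_width: -0.2
```

>>> drive_tool --pt "-0.01 0 0 0 0" --pt "-0.02 0 -0.01 0 0.04" --pt "0 0 -0.03 0 0.04" --pt "0 0 -0.04 0 0.04" --pt "0 0 -0.03 0 0.04" --pt "0 0 0 0 0.04"

```text
clock: 7.35
position: [471.4, 88.5, 138.7]
ee_rot: [1.0, -0.024, 0.007, -0.003]
contact_force: [-0.0, 0.9, -0.7]
gripper_width: 40.1
```

```bash
python3 - <<'E'
from seg import *
ti,tD=arm.get_image("top");si,sD=arm.get_image("side")
cv2.imwrite("pics/t3.png",ti);cv2.imwrite("pics/s3.png",cv2.resize(si[180:315,200:360],None,fx=4.5,fy=4.5,interpolation=cv2.INTER_CUBIC));np.save("t3.npy",tD);np.save("s3.npy",sD)
seg(ti,tD,si,sD)
s=arm.read_state();print(s["position"],s["gripper_width"],s["contact_force"],s["joints"].round(2))
vv,uu=np.mgrid[180:300,270:360]
P=np.array([pt("side",u,v,sD[v,u]) for u,v in zip(uu.ravel(),vv.ravel())])
m=(abs(P[:,0]-s["position"][0])<9)&(P[:,2]>90)&(P[:,1]>30);print(np.sort(P[m,2])[:12].round(1))
E
```

```text
wing 80 [573.1  81.4 115.7] [549.6  75.7 100.7] [591.3  88.8 123.6] ((570.5276489257812, 82.41328430175781), (12.947057723999023, 41.65993881225586), 89.06918334960938)
  top z [115.88273304 120.8466208 ]
cap 101 [569.5  72.1  90.7] [547.6  59.4  75.8] [590.1 101.5  96.9] ((573.7280883789062, 76.66423034667969), (44.35554122924805, 29.19155502319336), 36.01918411254883)
  z [91.29772323 94.93522811]
tab none
s wing 225 [570.2  88.2 107.6] [547.6  75.8  95.2] [594.4  94.8 117.6] ((570.873046875, 84.7820053100586), (18.482587814331055, 46.770301818847656), 87.76824188232422)
s knob 532 [568.9  94.2  92.7] [547.6  75.8  62.7] [594.4 110.  117.6] ((570.7134399414062, 92.97283935546875), (46.807926177978516, 33.52707290649414), 2.78957200050354)
s tab 218 [503.4  10.7  63.7] [482.2 -67.5  55.1] [519.9 108.5  79.5] ((497.04876708984375, 19.9659423828125), (37.35133743286133, 176.05142211914062), 3.3180971145629883)
[467.82500237  87.07850272 134.44300263] 39.96199287474095 [-1.25892914  0.40757733 -0.76954627] [ 0.53  0.18 -0.44  0.   -0.94  1.  ]
[174.6 174.6 175.2 175.7 175.8 176.8 176.8 177.1 177.3 177.4 177.9 178.1]
```

View pics/s3.png

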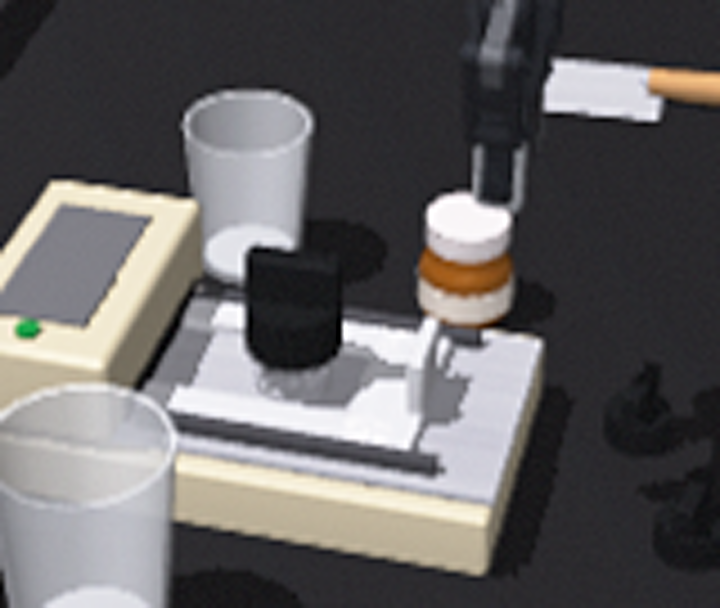

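>>> drive_tool --pt "0.025 0 0 0 0.04" --pt "0.03 0 0 0 0.04" --pt "0.025 0 0 0 0.04" --pt "0.0156 0 0 0 0.04" --pt "0.007 0 0.02 0 0.035" --pt "0 0 0.02 -1.2 0.03" --pt "0 0 0 0 0.03" --pt "0 0 0 0 0.03"

```text
clock: 8.25
position: [568.8, 81.0, 92.5]
ee_rot: [1.0, -0.014, -0.001, 0.001]
contact_force: [-0.5, 0.2, 0.6]
gripper_width: 30.2
```

```bash
cat > look.py <<'E'
from seg import *
import sys
def look(tag):
    si,sD=arm.get_image("side");np.save("s_last.npy",sD)
    cv2.imwrite(f"pics/{tag}.png",cv2.resize(si[205:305,210:310],None,fx=6,fy=6,interpolation=cv2.INTER_CUBIC))
    s=arm.read_state();q=s["ee_rot"]
    print(s["clock"],s["position"].round(1),"a %.3f"%(2*np.arctan2(q[1],q[0])),"F",s["contact_force"].round(1),"T",s["wrist_torque"].round(3),"w %.1f"%s["gripper_width"],"j6 %.2f"%s["joints"][5])
    vv,uu=np.mgrid[215:300,235:295]
    P=np.array([pt("side",u,v,sD[v,u]) for u,v in zip(uu.ravel(),vv.ravel())]);C=si[215:300,235:295].reshape(-1,3)
    r=np.hypot(P[:,0]-570.5,P[:,1]-82)
    m=(r<27.5)&(r>17)&(P[:,1]>82)&(P[:,2]>45)&(P[:,2]<96)&(C.max(1)<60)&(abs(P[:,0]-570)<14)
    z=P[m,2];print("cap pts",m.sum(),"z pct",np.percentile(z,[1,5,50,95,99]).round(1))
    return si,sD,P,C
if __name__=="__main__": look(sys.argv[1])
E
python3 look.py a1
python3 - <<'E'
from h import *
i,d=arm.get_image("top");cv2.imwrite("pics/t4.png",cv2.resize(i[125:255,190:320],None,fx=4.6,fy=4.6,interpolation=cv2.INTER_CUBIC))
E
```

```text
8.3 [569.3  81.2  93.5] a -0.028 F [-0.3 -0.4  0.1] T [ 0.037 -0.018  0.   ] w 29.8 j6 1.12
cap pts 134 z pct [64.3 66.8 80.6 90.3 91.3]
```

View pics/a1.png

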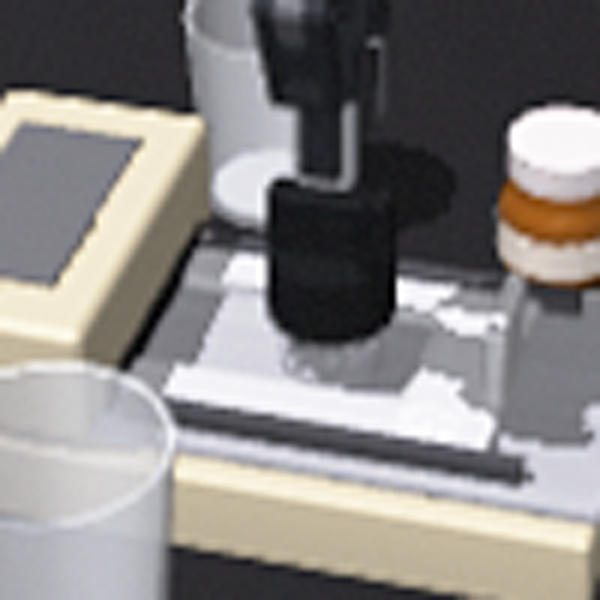

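View pics/t4.png

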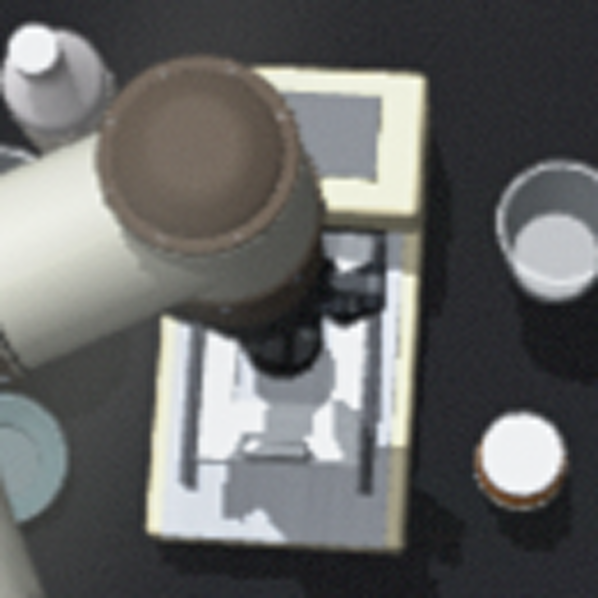

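>>> drive_tool --pt "0 0 0.012 0 0.03" --pt "0 0 0.012 0 0.03" --pt "0 0 0.008 0 0.03" --pt "0 0 0.004 0 0.03" --pt "0 0 0 0 0.03"

```text
clock: 8.85
position: [568.3, 80.9, 56.5]
ee_rot: [1.0, -0.014, -0.001, 0.0]
contact_force: [0.1, 0.6, -0.5]
gripper_width: 29.9
```

```bash
python3 look.py a2
```

```text
8.9 [568.8  81.   57.2] a -0.028 F [-1.  -0.3  0.3] T [-0.032  0.033  0.003] w 30.1 j6 1.12
cap pts 139 z pct [63.9 65.9 81.3 90.4 91.6]
```

View pics/a2.png

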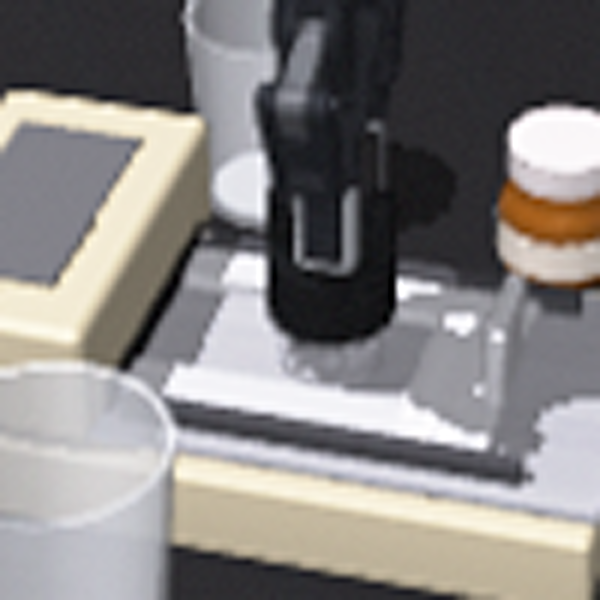

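>>> drive_tool --pt "0.0015 -0.0008 0 0 0.025" --pt "0 0 0 0 0.0175" --pt "0 0 0 0 0.0175" --pt "0 0 0 -4 0.0175" --pt "0 0 0 -4 0.0175" --pt "0 0 0 0 0.0175"

```text
clock: 9.5
position: [570.5, 81.9, 57.8]
ee_rot: [0.998, 0.056, 0.0, -0.0]
contact_force: [0.6, -0.2, 0.3]
gripper_width: 17.4
```

```bash
python3 look.py a3
```

```text
9.55 [570.5  81.9  57.7] a 0.110 F [-0.3 -0.6  0.5] T [-0.009  0.001  0.016] w 17.6 j6 1.26
cap pts 138 z pct [64.4 66.7 81.  90.  91.3]
```

View pics/a3.png

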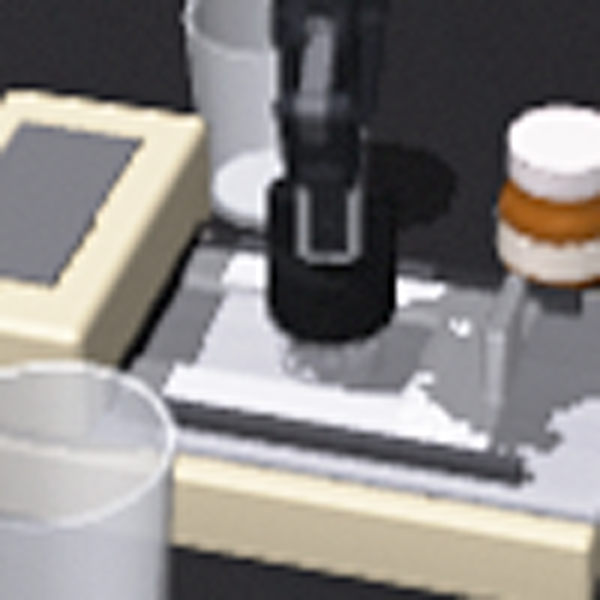

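>>> drive_tool --pt "0 0 0 -3 0.0175" --pt "0 0 0 -3 0.0175" --pt "0 0 0 0 0.0175"

```text
clock: 9.85
position: [570.5, 81.9, 57.7]
ee_rot: [0.994, 0.107, 0.0, -0.0]
contact_force: [0.3, -0.9, 0.6]
gripper_width: 17.6
```

```bash
python3 look.py a4
```

```text
9.9 [570.5  81.9  57.7] a 0.214 F [ 0.6 -0.1  1.3] T [-0.045 -0.005  0.02 ] w 17.5 j6 1.36
cap pts 137 z pct [65.6 66.8 80.1 90.2 91.3]
```

>>> drive_tool --pt "0 0 0 -3 0.0175" --pt "0 0 0 -2 0.0175" --pt "0 0 0 0 0.0175"

```text
clock: 10.2
position: [570.4, 81.9, 57.6]
ee_rot: [0.989, 0.15, 0.0, -0.0]
contact_force: [0.6, -0.1, 0.7]
gripper_width: 17.6
```

```bash
python3 look.py a5
```

```text
10.25 [570.4  81.9  57.6] a 0.301 F [0.2 0.3 0.7] T [-0.037 -0.031 -0.011] w 17.3 j6 1.45
cap pts 141 z pct [64.5 66.5 80.1 89.8 91.7]
```

View pics/a5.png

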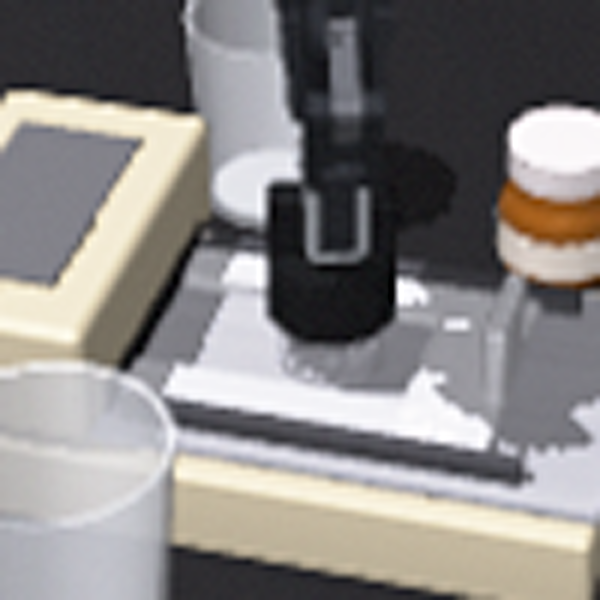

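>>> drive_tool --pt "0 0 0 -2.5 0.0175" --pt "0 0 0 -2.5 0.0175" --pt "0 0 0 0 0.0175"

```text
clock: 10.55
position: [570.4, 81.9, 57.6]
ee_rot: [0.981, 0.193, 0.0, 0.0]
contact_force: [0.3, -0.6, 0.2]
gripper_width: 17.4
```

```bash
python3 look.py a6
```

```text
10.6 [570.4  81.9  57.6] a 0.389 F [-0.1 -0.2 -0.4] T [-0.027  0.034 -0.012] w 17.6 j6 1.54
cap pts 141 z pct [65.8 66.9 81.  90.  90.9]
```

>>> drive_tool --pt "0 0 0 -2.5 0.0175" --pt "0 0 0 -2 0.0175" --pt "0 0 0 0 0.0175"

```text
clock: 10.9
position: [570.4, 81.9, 57.5]
ee_rot: [0.973, 0.232, 0.0, -0.0]
contact_force: [0.3, -0.6, 0.9]
gripper_width: 18.0
```

```bash
python3 look.py a7
```

```text
10.95 [570.4  81.9  57.5] a 0.467 F [-1.   0.8  0.3] T [-0.047  0.006  0.001] w 17.6 j6 1.61
cap pts 134 z pct [64.9 66.1 80.9 89.8 91.1]
```

View pics/a7.png

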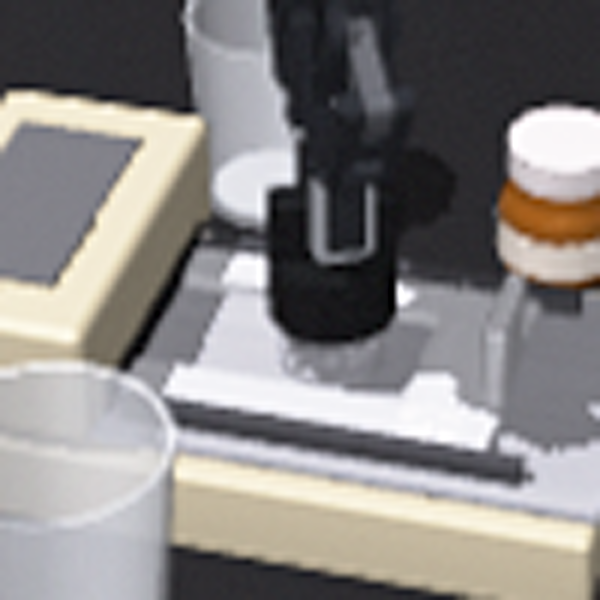

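>>> drive_tool --pt "0 0 0 -2.5 0.0175" --pt "0 0 0 -2.5 0.0175" --pt "0 0 0 0 0.0175"

```text
clock: 11.25
position: [570.4, 81.9, 57.5]
ee_rot: [0.962, 0.274, 0.0, 0.0]
contact_force: [0.4, -0.3, 0.4]
gripper_width: 17.8
```

```bash
python3 look.py a8
```

```text
11.3 [570.4  81.9  57.5] a 0.554 F [ 0.9  0.2 -0.1] T [-0.009  0.017  0.02 ] w 17.6 j6 1.70
cap pts 137 z pct [65.6 66.3 81.  90.  92.6]
```

>>> drive_tool --pt "0 0 0 -2.5 0.0175" --pt "0 0 0 -2 0.0175" --pt "0 0 0 0 0.0175"

```text
clock: 11.6
position: [570.4, 81.9, 57.5]
ee_rot: [0.95, 0.311, -0.0, 0.0]
contact_force: [0.4, 1.0, 0.4]
gripper_width: 17.5
```

```bash
python3 look.py a9
```

```text
11.65 [570.4  81.9  57.5] a 0.633 F [ 0.5 -0.6 -0.9] T [-0.045  0.047 -0.017] w 17.3 j6 1.78
cap pts 138 z pct [64.9 66.3 81.5 90.6 92.9]
```

View pics/a9.png

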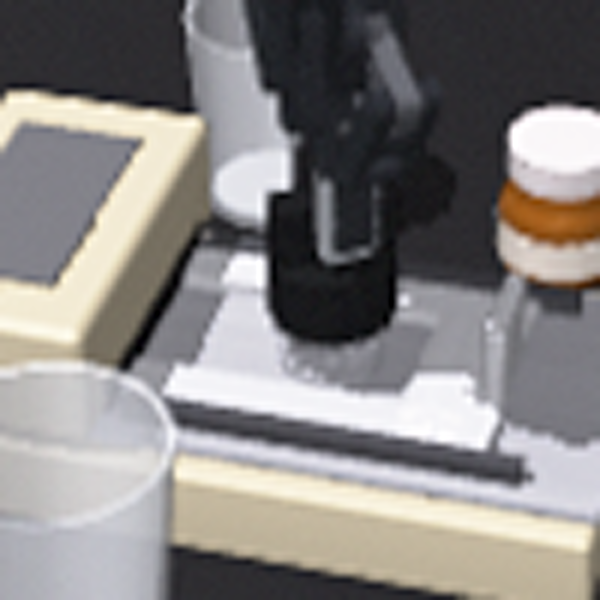

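>>> drive_tool --pt "0 0 0 -2.5 0.0175" --pt "0 0 0 -2.5 0.0175" --pt "0 0 0 0 0.0175"

```text
clock: 11.95
position: [570.4, 81.9, 57.5]
ee_rot: [0.936, 0.353, -0.0, -0.0]
contact_force: [-1.0, 0.0, 0.2]
gripper_width: 17.7
```

```bash
python3 look.py b1
```

```text
12.0 [570.4  81.9  57.4] a 0.720 F [-0.8  0.6 -0. ] T [ 0.036  0.031 -0.004] w 17.4 j6 1.87
cap pts 144 z pct [63.6 66.3 80.9 91.  93. ]
```

>>> drive_tool --pt "0 0 0 -2.5 0.0175" --pt "0 0 0 -2 0.0175" --pt "0 0 0 0 0.0175"

```text
clock: 12.3
position: [570.2, 81.9, 57.4]
ee_rot: [0.921, 0.389, -0.0, -0.0]
contact_force: [-0.8, -0.1, -0.7]
gripper_width: 17.2
```

```bash
python3 look.py b2
```

```text
12.35 [570.3  81.9  57.4] a 0.799 F [ 0.6  0.4 -0.2] T [0.035 0.023 0.014] w 17.4 j6 1.95
cap pts 140 z pct [64.8 65.9 80.7 90.  93.7]
```

View pics/b2.png

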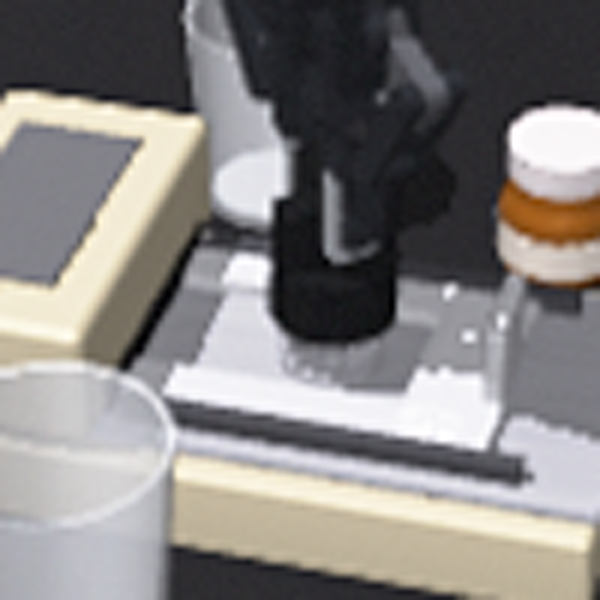

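>>> drive_tool --pt "0 0 0 -2.5 0.0175" --pt "0 0 0 -2.5 0.0175" --pt "0 0 0 0 0.0175"

```text
clock: 12.65
position: [570.5, 81.9, 57.5]
ee_rot: [0.903, 0.429, 0.0, 0.0]
contact_force: [-0.5, 0.1, 0.1]
gripper_width: 17.7
```

```bash
python3 look.py b3
```

```text
12.7 [570.5  81.9  57.5] a 0.886 F [-0.4 -0.6  0.6] T [-0.026  0.026 -0.034] w 17.3 j6 2.03
cap pts 150 z pct [56.1 57.7 73.9 92.5 94.9]
```

>>> drive_tool --pt "0 0 0 -2.5 0.0175" --pt "0 0 0 -2 0.0175" --pt "0 0 0 0 0.0175"

```text
clock: 13.0
position: [570.4, 81.9, 57.5]
ee_rot: [0.886, 0.464, 0.0, 0.0]
contact_force: [-0.7, -0.2, 0.8]
gripper_width: 17.7
```

```bash
python3 look.py b4
```

```text
13.05 [570.4  81.9  57.6] a 0.965 F [ 0.2  0.  -0. ] T [-0.024  0.029  0.023] w 17.7 j6 2.11
cap pts 156 z pct [55.1 57.  74.1 92.1 95.1]
```

View pics/b4.png

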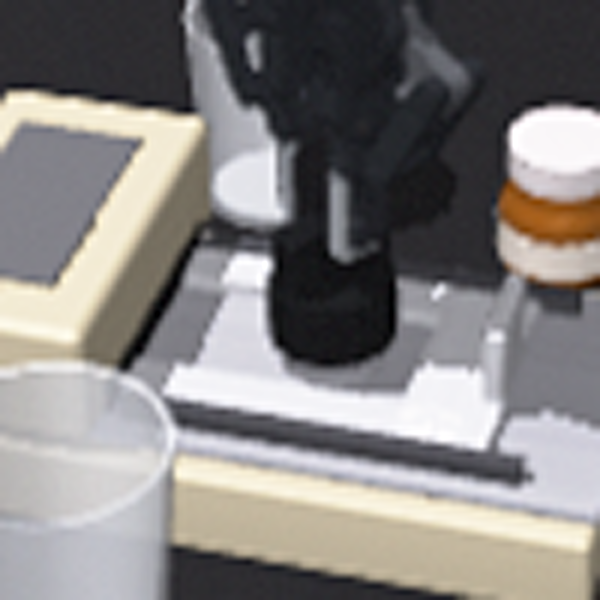

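It clicked at ~12.7 s: the cap's lower rim went from z≈65 to 56 and the picture shows the cap lower, on the bed. Next I'll lower the fingers along the wing and turn forwards, still held loosely.

>>> drive_tool --pt "0 0 0.005 0 0.0175" --pt "0 0 0.004 0 0.0175" --pt "0 0 0 2.5 0.0175" --pt "0 0 0 4 0.0175" --pt "0 0 0 4 0.0175" --pt "0 0 0 4 0.0175" --pt "0 0 0 0 0.0175"

```text
clock: 13.75
position: [570.1, 81.8, 48.0]
ee_rot: [0.937, 0.349, -0.0, -0.0]
contact_force: [-0.9, 0.1, -0.1]
gripper_width: 17.2
```

```bash
python3 look.py b5
```

```text
13.8 [570.2  81.8  48.1] a 0.714 F [0.4 0.6 1.1] T [-0.006  0.006  0.005] w 17.5 j6 1.86
cap pts 151 z pct [55.4 57.  74.3 92.8 94.6]
```

>>> drive_tool --pt "0 0 0 3 0.0175" --pt "0 0 0 3 0.0175" --pt "0 0 0 3 0.0175"

```text
clock: 14.1
position: [570.3, 81.8, 48.2]
ee_rot: [0.962, 0.274, -0.0, 0.0]
contact_force: [-0.5, -0.0, -0.1]
gripper_width: 17.6
```

```bash
python3 look.py b6
```

```text
14.15 [570.2  81.8  48.2] a 0.554 F [-0.1 -0.7 -0.5] T [ 0.026  0.003 -0.   ] w 17.5 j6 1.70
cap pts 156 z pct [54.1 56.3 73.3 90.6 94.9]
```

View pics/b6.png

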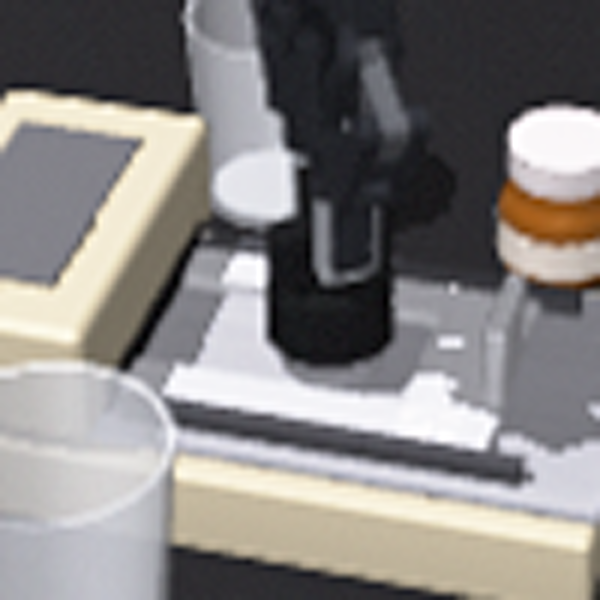

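>>> drive_tool --pt "0 0 0 3 0.0175" --pt "0 0 0 3 0.0175" --pt "0 0 0 3 0.0175"

```text
clock: 14.45
position: [570.3, 81.9, 48.3]
ee_rot: [0.98, 0.198, -0.0, 0.0]
contact_force: [-0.2, -0.4, -0.8]
gripper_width: 17.7
```

```bash
python3 look.py b7
```

```text
14.5 [570.3  81.9  48.3] a 0.398 F [-0.7  0.4  0.1] T [ 0.064  0.037 -0.001] w 17.3 j6 1.54
cap pts 154 z pct [53.7 56.2 71.7 87.6 93.3]
```

>>> drive_tool --pt "0 0 0 3 0.0175" --pt "0 0 0 3 0.0175" --pt "0 0 0 3 0.0175"

```text
clock: 14.8
position: [570.3, 81.9, 48.4]
ee_rot: [0.993, 0.121, -0.0, 0.0]
contact_force: [0.6, -0.2, -0.7]
gripper_width: 17.8
```

```bash
python3 look.py b8
```

```text
14.85 [570.3  81.9  48.3] a 0.241 F [ 0.1  1.2 -0.5] T [-0.035  0.048 -0.023] w 17.3 j6 1.39
cap pts 145 z pct [53.8 55.  70.3 80.8 93.3]
```

>>> drive_tool --pt "0 0 0 3 0.0175" --pt "0 0 0 3 0.0175" --pt "0 0 0 3 0.0175"

```text
clock: 15.15
position: [570.3, 81.8, 48.4]
ee_rot: [0.999, 0.043, -0.0, 0.0]
contact_force: [-0.2, 0.1, -1.4]
gripper_width: 17.2
```

```bash
python3 look.py b9
```

```text
15.2 [570.3  81.9  48.4] a 0.084 F [ 0.  -0.4 -0.3] T [-0.035  0.031  0.005] w 17.8 j6 1.23
cap pts 145 z pct [52.7 54.1 68.7 79.  91.8]
```

View pics/b9.png

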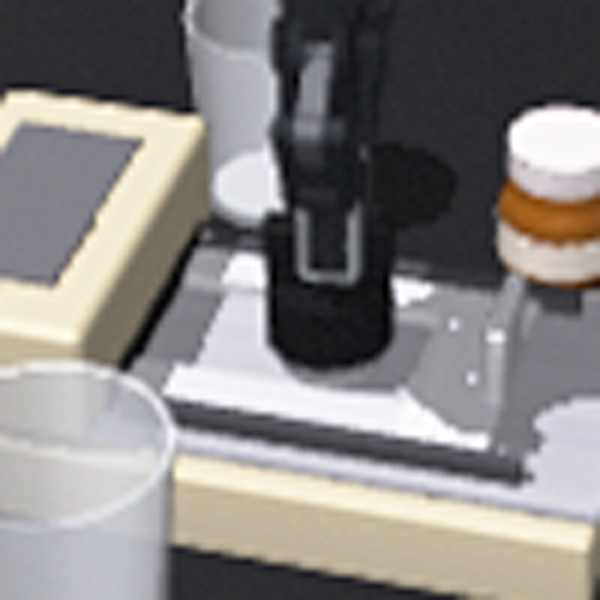

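Sinking steadily as it turns forwards (rim 56 → 53), with negligible force.

>>> drive_tool --pt "0 0 0.001 3 0.0175" --pt "0 0 0.001 3 0.0175" --pt "0 0 0 3 0.0175"

```text
clock: 15.5
position: [570.5, 81.9, 46.5]
ee_rot: [0.999, -0.035, 0.0, 0.0]
contact_force: [-0.7, -0.1, -0.8]
gripper_width: 17.6
```

```bash
python3 look.py c1
```

```text
15.55 [570.4  81.9  46.5] a -0.072 F [ 0.  -0.2  0.1] T [ 0.002 -0.021 -0.03 ] w 17.5 j6 1.07
cap pts 146 z pct [51.7 53.8 69.1 79.3 95.1]
```

>>> drive_tool --pt "0 0 0.001 3 0.0175" --pt "0 0 0 3 0.0175" --pt "0 0 0 3 0.0175"

```text
clock: 15.85
position: [570.4, 81.9, 45.4]
ee_rot: [0.994, -0.114, -0.0, 0.0]
contact_force: [0.5, -0.0, -0.6]
gripper_width: 17.3
```

```bash
python3 look.py c2
```

```text
15.9 [570.4  81.9  45.4] a -0.229 F [ 0.7 -0.1 -0.1] T [-0.026  0.038  0.046] w 17.7 j6 0.92
cap pts 142 z pct [51.5 52.9 68.1 78.4 95. ]
```

>>> drive_tool --pt "0 0 0.001 3 0.0175" --pt "0 0 0 3 0.0175" --pt "0 0 0 3 0.0175"

```text
clock: 16.2
position: [570.4, 81.9, 44.4]
ee_rot: [0.982, -0.191, -0.0, 0.0]
contact_force: [-0.2, 0.3, -0.1]
gripper_width: 17.7
```

```bash
python3 look.py c3
```

```text
16.25 [570.4  81.9  44.4] a -0.386 F [-0.8  0.1 -0.8] T [ 0.018 -0.02   0.013] w 17.8 j6 0.76
cap pts 156 z pct [51.3 53.  68.  92.3 95.1]
```

>>> drive_tool --pt "0 0 0 3 0.0175" --pt "0 0 0 2 0.0175" --pt "0 0 0 2 0.0175"

```text
clock: 16.55
position: [570.3, 81.9, 44.4]
ee_rot: [0.968, -0.25, -0.0, 0.0]
contact_force: [0.2, 1.0, -0.5]
gripper_width: 17.4
```

```bash
python3 look.py c4
```

```text
16.6 [570.3  81.9  44.4] a -0.507 F [-0.2 -0.1 -0.8] T [ 0.01  -0.057  0.093] w 17.4 j6 0.64
cap pts 159 z pct [49.9 52.4 67.7 92.4 95. ]
```

>>> drive_tool --pt "0 0 0 2 0.0175" --pt "0 0 0 2 0.0175" --pt "0 0 0 2 0.0175"

```text
clock: 16.9
position: [570.3, 81.9, 44.4]
ee_rot: [0.954, -0.301, -0.0, 0.0]
contact_force: [0.8, -0.4, -0.5]
gripper_width: 17.9
```

```bash
python3 look.py c5
```

```text
16.95 [570.3  81.9  44.4] a -0.612 F [ 0.4 -0.1  0.3] T [ 0.11  -0.032 -0.028] w 17.8 j6 0.54
cap pts 159 z pct [50.9 52.1 67.8 89.8 93.9]
```

View pics/c5.png

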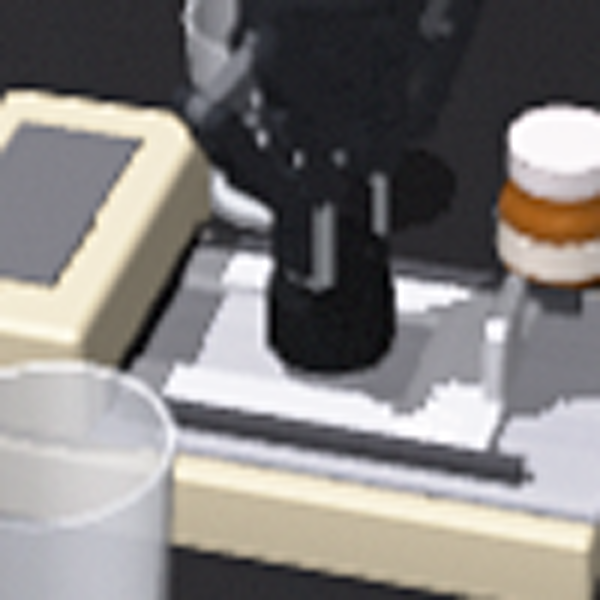

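>>> drive_tool --pt "0 0 0 2 0.0175" --pt "0 0 0 2 0.0175"

```text
clock: 17.15
position: [570.3, 81.9, 44.4]
ee_rot: [0.943, -0.334, -0.0, -0.0]
contact_force: [0.2, 0.9, -0.9]
gripper_width: 17.4
```

```bash
python3 look.py c6
```

```text
17.2 [570.3  81.9  44.4] a -0.682 F [ 0.   0.7 -0.5] T [ 0.126 -0.006 -0.006] w 17.8 j6 0.47
cap pts 158 z pct [50.5 51.6 68.5 93.2 95.3]
```

>>> drive_tool --pt "0 0 0 2 0.0175" --pt "0 0 0 2 0.0175"

```text
clock: 17.4
position: [570.3, 81.9, 44.4]
ee_rot: [0.93, -0.366, -0.0, 0.0]
contact_force: [-0.9, 0.3, -0.6]
gripper_width: 17.6
```

```bash
python3 look.py c7
```

```text
17.45 [570.2  81.9  44.4] a -0.751 F [-0.4 -0.4 -0.3] T [0.191 0.126 0.101] w 17.2 j6 0.40
cap pts 160 z pct [51.  52.1 68.1 91.5 94.7]
```

>>> drive_tool --pt "0 0 0 2 0.0175" --pt "0 0 0 2 0.0175"

```text
clock: 17.65
position: [570.2, 82.1, 44.4]
ee_rot: [0.917, -0.398, -0.0, 0.0]
contact_force: [-1.4, 0.4, -1.0]
gripper_width: 17.4
```

```bash
python3 look.py c8
```

```text
17.7 [570.2  82.   44.5] a -0.820 F [ 0.1  0.6 -0.1] T [0.349 0.255 0.452] w 17.4 j6 0.33
cap pts 154 z pct [50.5 52.3 68.6 90.9 94.3]
```

The torque now rises sharply (0.45 N m, where turning freely gave ~0): that is the hard stop. I'll back off, let go and look.

>>> drive_tool --pt "0 0 0 -3 0.0175" --pt "0 0 0 -4 0.0175" --pt "0 0 0 -3 0.024" --pt "0 0 0 0 0.03" --pt "0 0 0 0 0.03" --pt "0 0 -0.015 0 0.03" --pt "0 0 -0.03 0 0.03" --pt "0 0 -0.04 0 0.03" --pt "-0.02 0 -0.04 0 0.03" --pt "-0.04 0 -0.02 0 0.03" --pt "-0.04 0 0 0 0.03" --pt "-0.04 0 0 0 0.03" --pt "-0.04 0 0 0 0.03" --pt "0 0 0 0 0.03"

```text
clock: 19.1
position: [424.1, 192.1, 190.0]
ee_rot: [0.949, -0.316, -0.0, -0.001]
contact_force: [1.1, 0.6, 0.7]
gripper_width: 30.1
```

```bash
python3 - <<'E'
from look import *
si,sD,P,C=look("d1")
ti,tD=arm.get_image("top");cv2.imwrite("pics/td1.png",cv2.resize(ti[125:255,190:320],None,fx=4.6,fy=4.6,interpolation=cv2.INTER_CUBIC))
np.save("td1.npy",tD)
def h(D,img,name,r0,c0,r1,c1):
    vv,uu=np.mgrid[r0:r1,c0:c1]
    P=np.array([pt(name,u,v,D[v,u]) for u,v in zip(uu.ravel(),vv.ravel())]);C=img[r0:r1,c0:c1].reshape(-1,3)
    r=np.hypot(P[:,0]-570.3,P[:,1]-82);return P[(r<25)&(C.max(1)<75)],r
for nm,D,img in(("before",np.load("top0.npy"),cv2.imread("pics/top0.png")),("after",tD,ti)):
    Q,_=h(D,img,"top",175,230,220,275);hs=np.histogram(Q[:,2],np.arange(40,130,4));print(nm,list(zip(hs[1].astype(int).tolist(),hs[0].tolist())))
for nm,D,img in(("before",np.load("side0.npy"),cv2.imread("pics/side0.png")),("after",sD,si)):
    Q,_=h(D,img,"side",215,235,300,295);print(nm,"max z",np.percentile(Q[:,2],[1,97,99,100]).round(1))
    Q=Q[Q[:,2]>Q[:,2].max()-16] ;print(cv2.minAreaRect(Q[:,:2].astype(np.float32)))
E
```

```text
19.15 [425.6 191.6 190.1] a -0.644 F [ 0.6 -1.   0.5] T [-0.06  -0.104  0.048] w 29.9 j6 0.15
cap pts 150 z pct [49.4 50.7 66.  87.7 94.9]
before [(40, 0), (44, 0), (48, 0), (52, 0), (56, 0), (60, 0), (64, 3), (68, 2), (72, 1), (76, 4), (80, 9), (84, 17), (88, 64), (92, 43), (96, 11), (100, 3), (104, 5), (108, 5), (112, 33), (116, 44), (120, 12), (124, 0)]
after [(40, 0), (44, 0), (48, 1), (52, 1), (56, 1), (60, 6), (64, 4), (68, 8), (72, 51), (76, 52), (80, 13), (84, 5), (88, 2), (92, 8), (96, 36), (100, 40), (104, 15), (108, 1), (112, 0), (116, 0), (120, 0), (124, 0)]
before max z [ 65.3 115.8 116.7 117.3]
((569.7393188476562, 85.91553497314453), (16.88833999633789, 44.66495132446289), 89.33624267578125)
after max z [ 49.4 100.6 101.6 103.3]
((571.0631103515625, 84.8460693359375), (16.59598731994629, 46.45395278930664), 55.469425201416016)
```

View pics/d1.png

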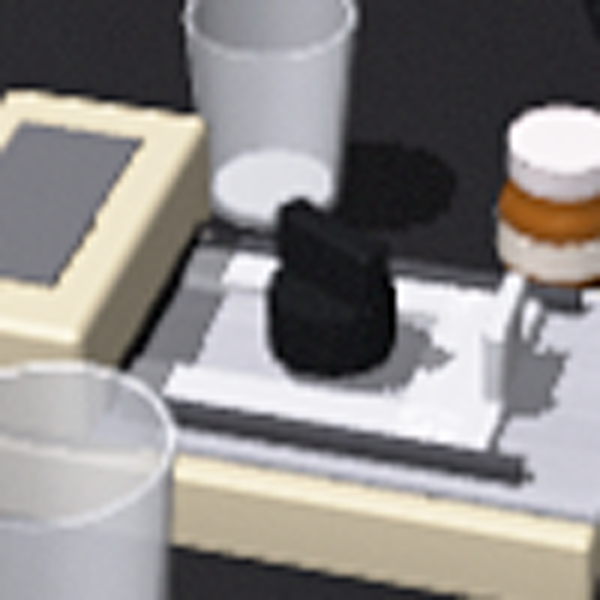

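View pics/td1.png

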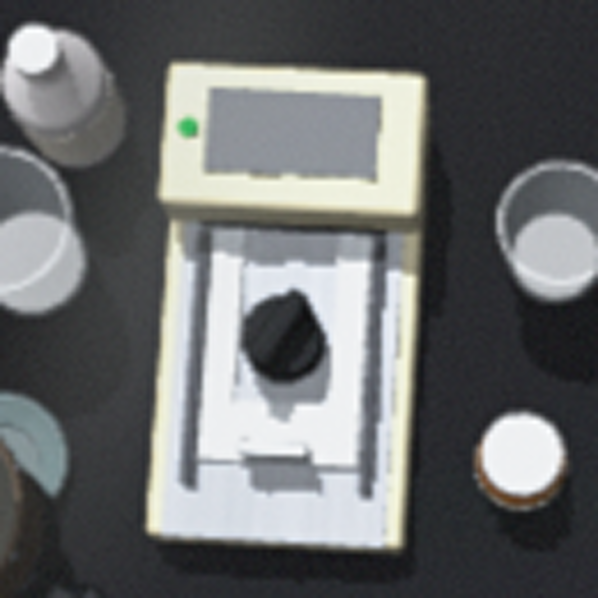

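```bash
python3 - <<'E'
from h import *
def zs(D,img):
    vv,uu=np.mgrid[175:220,230:275]
    P=np.array([pt("top",u,v,D[v,u]) for u,v in zip(uu.ravel(),vv.ravel())]);C=img[175:220,230:275].reshape(-1,3)
    r=np.hypot(P[:,0]-570.3,P[:,1]-82);Q=P[(r<25)&(C.max(1)<75)];z=Q[:,2];m=z.max()
    w=z[z>m-15];c=z[(z<m-19)&(z>m-40)]
    b=P[(C.min(1)>120)&(r>30)&(r<40)][:,2]
    return np.median(w).round(2),np.median(c).round(2)
print("before",zs(np.load("top0.npy"),cv2.imread("pics/top0.png")))
for k in range(6):
    i,d=arm.get_image("top");print(zs(d,i))
s0=np.load("side0.npy");s=arm.read_state();print(s["clock"],s["contact_force"].round(1))
E
```

```text
before (np.float64(116.79), np.float64(91.49))
(np.float64(100.83), np.float64(76.08))
(np.float64(101.22), np.float64(75.61))
(np.float64(101.26), np.float64(75.65))
(np.float64(100.42), np.float64(76.09))
(np.float64(101.38), np.float64(75.96))
(np.float64(101.31), np.float64(75.2))
19.5 [0.1 0.1 0.1]
```

```bash
python3 -c "
from bench import arm
print(arm.job_done())"
```

```text
the job is handed in; nothing more can be done
None
```

I pushed the cell in to its stop and turned the knob backwards until it clicked. I then turned it forwards until it was fully home, let go, backed the arm clear and handed the job in at about 19.5 s. The hand-in gives no verdict.

- **Cell:** the push took about 3 N, then rose to about 22 N with no further movement. That puts the tab face 70 mm in front of the stud axis, as it should be. The last picture shows the cell still in.
- **Knob:** I held the wing loosely so it could sink on its own. The click showed as a drop of about 9 mm, after roughly 0.65 rad backwards (estimated; the loose grip hides the exact angle). One more small backward step of about 0.08 rad followed before I read the click, without any felt resistance.
- **Home:** turning forwards ended in a sharp torque rise. The camera shows a total drop of 15.7 mm from the wing and from the cap, against 15.5 mm nominal.
- **Bystanders:** those in view stayed where they were; the spatula and ring were not in the last pictures I checked.

Two things disagreed or are unsure:
- **Fingertip height:** the state reported the fingertips about 39 mm lower than they really were. My first push went over the tab without touching it. I corrected for this from the camera depth.
- **Torque at home:** it peaked at about 0.45 N m at the hard stop. I could not measure the force between knob and unit there, so I cannot rule out a brief press above the 35 N limit.

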